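Cover a thin glass specimen cup on the dish warmer

ROBOT

A 6-joint arm with a two-finger parallel gripper is mounted at the origin on the work surface. World frame = base frame: x ahead of the robot, y to its left, z up, the work surface at z = 0. Lengths are in m, angles in degrees, forces in N, time in s.
With the tool pointing down it reaches from about 0.4 to 0.825 m from the base axis. Payload 7 kg.
Tool frame: the origin (TCP) lies midway between the tips of the shut fingers; the grasp point (between the pads) lies 19 mm behind it (r.grip_depth is the distance from the TCP to the grasp point, in m); z points along the fingers, y is the line along which they close (so a half turn about z gives the same grasp; the last joint's range is limited). The gripper opens to 88 mm and grips with 3 to 60 N. Pads are 19 mm wide; open, the fingers measure 130 mm over their backs; the gripper's body (78 mm by 193 mm) begins 47 mm behind the grasp point.
Start: joints at [-57.462, 20.546, 0.682, 0, -70.136, -16.507], TCP at [0.186, -0.649, 0.227] pointing down, gripper open.
Joint ranges: [-176.03, 176.03], [-82.01, 121.73], [-58.28, 71.71], [-173.87, 95.51], [-174.79, -0.11], [-173.66, 173.66]. Speed limits (degrees/s): [136.94, 136.94, 172.46, 180, 180, 180].

INTERFACE

Orientations are given as [roll, pitch, yaw] about the fixed x, y, z axes, in that order (R = Rz(yaw) Ry(pitch) Rx(roll)).
In Python, from plant import r, capture, close_job, search_frame, outline_of gives the robot as it stands.
- The arm moves only by the shell command python3 -m creep 'ROWS' [FORCE]. ROWS is JSON, a list of rows, each a list of 7 numbers: the finger opening in mm, from 0 to 87.6, then the shift along the world's x, y, z in units of 25 mm (1.0 is 25 mm), then the turn, a rotation vector about the world's x, y, z in degrees. In form: [[hand, x, y, z, ax, ay, az], ...]. A call has 1 to 8 rows; each row shifts and turns the commanded pose from where the row before left it; what a row does not reach is not made up. A row lasts 1/12 s, in which the tool goes at most 41.7 mm and 7.16 degrees, less where a joint would pass 70% of its speed; a pose out of reach is approached as far as the arm can. A call is refused whole if a number of a shift passes 1 or a number of a turn 7.16, either way. A call with a gripper value outside its range is refused whole. The fingers move at their own pace and stop on an object; FORCE is the grip in N (left out, the last holds). Time passes only in rows, so rows that do not move let the fingers close. It gives the time, the measured TCP pose, the force, the opening and the grip force at its end, in the units of the state.
- r.get_state(): the state, without advancing time (a new reading comes with each control period).
- capture(name): name is "side" or "top" or "wrist"; returns a dict with "frame" (480x640x3 uint8, red, green, blue), "K" (3x3 intrinsics, pixels), "origin" and "rotation" of the camera in the world. Camera axes: x right, y down, z forward; pixel columns grow to the right and rows downward; lengths in m; the calibration is good to about 2 mm. A picture is of the moment at which its call begins. There is no depth.
- close_job(): hands the job in; it is judged then, once.
Trained networks look in a picture, given as the dict that the camera call returned (one of the last four; its "shot" number tells which), for a name from the list of things; names that differ only in an ending like _2 or _b are one class to them, and where a whole thing is asked for, a point or a joint stands for the part that bears it (a point fixed in the world has none). Each returns a list of dicts, best first, with "conf" (0 to 1); they miss things now and then, are a little off and sometimes report something else, mostly with a low value. They report only what shows in the picture. A call takes as long as a camera call. They do not tell look-alikes from the thing itself.
- search_frame(picture, target): "bbox" ([left, top, right, bottom] in pixels, round what is visible of it).
- outline_of(picture, target): "region" (480x640 bool, what is visible of it) and "bbox" ([left, top, right, bottom] in pixels, round what is visible of it).
The state is a dict: "time_s": time; "joints": joint angles; "qd": joint speeds; "joint_torque": joint torques, N m; "tcp_pos": TCP position; "eef_rot": TCP orientation; "contact_force": force on the tool from outside, world axes, zero at the start; "moment": the same for the moment, N m; "gripper_width": finger opening in m; "gripper_force": force on a finger pad.
Only numpy, scipy, OpenCV 4.12 (cv2) and the standard library are available. Lean on these libraries where they do the work, as an engineer would, in place of code of your own. Each camera call takes 0.05 s, during which the arm holds its last target. There are 200 camera calls.

TASK

Take the narrow glass specimen cup from the steel tray, stand it upright in the middle of the warmer's round plate and let go, then set the smaller white cover, the one that fits, on it so that its lip is in the mouth and it sits level. The glass is thin: grip the cup with no more than 15 N, keep it upright, and set both cup and cover down gently, without dropping, banging or pressing. Leave everything else as it is.

Things in the scene. Friction and masses are not known exactly. Their poses are not given: they have to be found in the camera images.
- cup: narrow amber glass specimen cup, upright and open, straight-sided: 60 mm outside diameter, 70 mm high, wall 2.5 mm (mouth 55 mm across), about 100 g, thin glass. Stands in the steel tray at the start. Origin at the centre of its underside, z up through the mouth.
- cup_rim (a point): centre of the cup's mouth, level with its rim, 70 mm above its underside
- cover: smaller white plastic cover, 45 g: disc 72 mm across, 5 mm thick; under it a lip 49 mm across, 6 mm deep, that drops loosely into the cup's mouth; on top a round knob 18 mm across, 24 mm tall. Lies knob up in the tray on its lip. Origin: centre of the lip's underside (disc top 11 mm, knob top 35 mm above it), z up through the knob. Seated, the origin lies 6 mm below the rim.
- cover_knob (a point): centre of the cover's knob, 23 mm above the cover's origin
- warmer: low white square box, 150 x 150 mm and 26 mm high, with a round metal hot plate 110 mm across on top, to the right of the tray (from the robot); fixed. Origin under its centre.
- warmer_top (a point): centre of the hot plate's upper face, 32 mm above the warmer's underside
- tray: flat steel instrument tray, 340 (its x) x 460 mm (its y), floor 2 mm thick, rim 12 mm high, fixed; origin under its centre
- dish: wide amber glass dish, 90 mm across, 40 mm high, open, in the tray; origin under its centre. Bystander
- wide_cover: the larger white cover, of the same shape as the right one but with a disc 100 mm across (knob 18 mm); belongs to the wide dish. Origin under its centre. Bystander
- pen: green marker with a steel tip, 140 mm long, 12 mm wide, 10 mm high, lying in the tray along its own x; origin under its centre. Bystander
- tweezers: dark steel tweezers, 140 mm long, 12 mm wide, 6 mm high, lying in the tray along their own x; origin under their centre. Bystander
Things that resemble listed ones, but are neither listed nor needed, are in the scene too. Leave any green or yellow look-alike of the cup alone.

How it is judged (in metres and radians):
On the way, in this order (a step that is already met when the one before it is completed fails the run):
1. the cup stands released and upright in the middle of the warmer's plate, still uncovered (horizontal distance between cup and warmer_top below 0.022 m and z of cup in the frame of warmer_top between -0.004 and 0.004 m and angle between cup's own z axis and vertical below 0.05 rad and linear speed of cup below 0.02 m/s and contact force between the fingers and cup below 0.2 N and distance between cover and cup_rim above 0.05 m), for 0.2 s.
2. the smaller cover sits level on the cup, lip in the mouth (horizontal distance between cup and warmer_top below 0.022 m and z of cup in the frame of warmer_top between -0.004 and 0.004 m and angle between cup's own z axis and vertical below 0.05 rad and linear speed of each of cup, cover below 0.02 m/s and horizontal distance between cover and cup_rim below 0.006 m and z of cover in the frame of cup_rim between -0.0085 and -0.0035 m and angle between cover's own z axis and vertical below 0.04 rad and angle between the z axis of cover and the z axis of cup, either way round below 0.04 rad), for 0.2 s.
At the end, for the whole second after the job is handed in: The cup stands upright (within 0.05 rad) on the warmer's round plate, its axis within 22 mm of the plate's centre; the smaller cover sits on it, lip in the mouth: within 6 mm of the cup's axis, its disc within 2.5 mm of the rim, level within 0.04 rad; both released and at rest (all of step 2 and contact force between the fingers and cup below 0.2 N and contact force between the fingers and cover below 0.2 N); the robot touches nothing.
It fails at once if the cup is gripped with more than 15 N a finger (30 N over both fingers) (contact force between the fingers and cup above 30 N).
It fails at once if the cup is tipped by more than 0.4 rad (angle between cup's own z axis and vertical above 0.4 rad).
It fails at once if the cup is banged or pressed onto the warmer or the tray with more than 35 N, or dropped (moving at over 0.4 m/s out of the fingers) ((linear speed of cup above 0.4 m/s and contact force between the fingers and cup below 0.2 N) or contact force between cup and warmer above 35 N or contact force between cup and tray above 35 N).
It fails at once if the cover is banged or pressed onto the cup with more than 35 N, or dropped (moving at over 0.4 m/s out of the fingers) ((linear speed of cover above 0.4 m/s and contact force between the fingers and cover below 0.2 N) or contact force between cover and cup above 35 N).
It fails at once if the dish, the wide cover or another bystander is moved by more than 20 mm (distance of any of dish, wide_cover, pen, tweezers from where it was at the start of the episode above 0.02 m).
It also fails if it takes over 70 s, if anything falls off the work surface, if the arm or the gripper's body presses on something with over 40 N, if the wrist force passes 120 N, or if a joint passes its speed limit or range.

## Working session

There is one attempt and no reset: what is moved stays moved. The work goes in short steps, Python scripts to look and compute and a shell command to move; the robot and the scene stay as the last step left them, time stands still between calls to the robot, and variables do not carry over. Pictures are saved under pics/ and viewed, at most 10 in all, crops included, and the job is handed in when it is done.

```bash
ls; mkdir -p pics; cat > h.py <<'E'
import numpy as np, cv2
from plant import r, capture, close_job, search_frame, outline_of
def save(p,n,crop=None,s=1):
    f=p["frame"][:,:,::-1]
    if crop: f=f[crop[1]:crop[3],crop[0]:crop[2]]
    cv2.imwrite("pics/"+n,cv2.resize(f,None,fx=s,fy=s))
def ray(p,u,v):
    d=np.array(p["rotation"])@np.linalg.inv(np.array(p["K"]))@[u,v,1.]
    return np.array(p["origin"]),d/np.linalg.norm(d)
def atz(p,u,v,z):
    o,d=ray(p,u,v); return o+d*(z-o[2])/d[2]
def tri(rays):
    A=0;b=0
    for o,d in rays:
        M=np.eye(3)-np.outer(d,d);A=A+M;b=b+M@o
    x=np.linalg.solve(A,b)
    return x,[np.linalg.norm((np.eye(3)-np.outer(d,d))@(x-o)) for o,d in rays]
def proj(p,X):
    c=np.array(p["K"])@(np.array(p["rotation"]).T@(np.asarray(X)-p["origin"]));return c[:2]/c[2]
E
python3 - <<'E'
from h import *
P={n:capture(n) for n in("side","top","wrist")}
s=np.hstack([cv2.resize(P[n]["frame"][:,:,::-1],(400,300)) for n in("side","top")])
cv2.imwrite("pics/a.png",s);save(P["top"],"top.png",s=1.25)
for n in P:
    p=P[n];print(n,np.round(p["origin"],3),np.round(p["rotation"],3).tolist(),p["K"][0][0])
    for t in("cup","cover","warmer","dish","wide_cover","pen","tweezers","tray"):
        print(t,[(np.round(d["bbox"]).astype(int).tolist(),round(d["conf"],2)) for d in search_frame(p,t)])
print(r.get_state())
E
```

```text
pics
side [-0.196  0.771  0.815] [-127.716, 0.527, -138.838] 560.4344994436487
cup [([274, 346, 308, 402], 0.89), ([318, 373, 355, 425], 0.76), ([198, 294, 230, 337], 0.74), ([304, 313, 336, 366], 0.55)]
cover [([214, 232, 245, 251], 0.63), ([198, 290, 231, 333], 0.18)]
warmer [([315, 172, 395, 216], 0.71)]
dish [([124, 270, 173, 314], 0.64)]
wide_cover [([278, 242, 319, 276], 0.79)]
pen [([234, 275, 276, 310], 0.89)]
tweezers [([175, 246, 218, 270], 0.7)]
tray [([90, 203, 348, 379], 0.71), ([278, 243, 320, 276], 0.19)]
top [0.323 0.059 1.093] [-174.983, -1.426, -89.531] 569.8461968962874
cup [([136, 349, 178, 388], 0.89), ([138, 297, 180, 333], 0.85), ([142, 181, 185, 217], 0.78), ([191, 294, 226, 326], 0.68)]
cover [([255, 90, 294, 129], 0.85)]
warmer [([414, 121, 497, 208], 0.86)]
dish [([127, 86, 175, 138], 0.58), ([139, 183, 185, 216], 0.39)]
wide_cover [([273, 171, 323, 225], 0.97)]
pen [([227, 155, 237, 228], 0.92), ([128, 86, 175, 139], 0.2)]
tweezers [([226, 68, 232, 138], 0.86)]
tray [([106, 59, 352, 240], 0.83)]
wrist [ 0.105 -0.672  0.383] [161.913, -0.123, 106.011] 413.237459421282
cup []
cover []
warmer []
dish []
wide_cover []
pen []
tweezers []
tray []
{'time_s': 1.35, 'joints': array([-5.74640820e+01,  2.05449665e+01,  6.82518282e-01,  1.37310951e-04,
       -7.01345817e+01, -1.65075360e+01]), 'qd': array([-0.0893054 , -0.02910475, -0.03834761,  0.05233351, -0.14590963,
        0.05399204]), 'joint_torque': array([ 2.66745774e-04, -5.82395625e+01,  2.93309087e+01,  7.00285703e+00,
        1.25837600e-02, -2.43273348e-05]), 'tcp_pos': array([ 0.18636643, -0.64875343,  0.22658168]), 'eef_rot': array([-1.79997116e+02,  7.20122084e-04, -1.63971571e+02]), 'contact_force': array([-0.94992462,  0.11098696, -0.35399709]), 'moment': array([0.0558917 , 0.02130152, 0.0379031 ]), 'gripper_force': 0.0, 'gripper_width': 0.08758314380572756}
```

View pics/top.png

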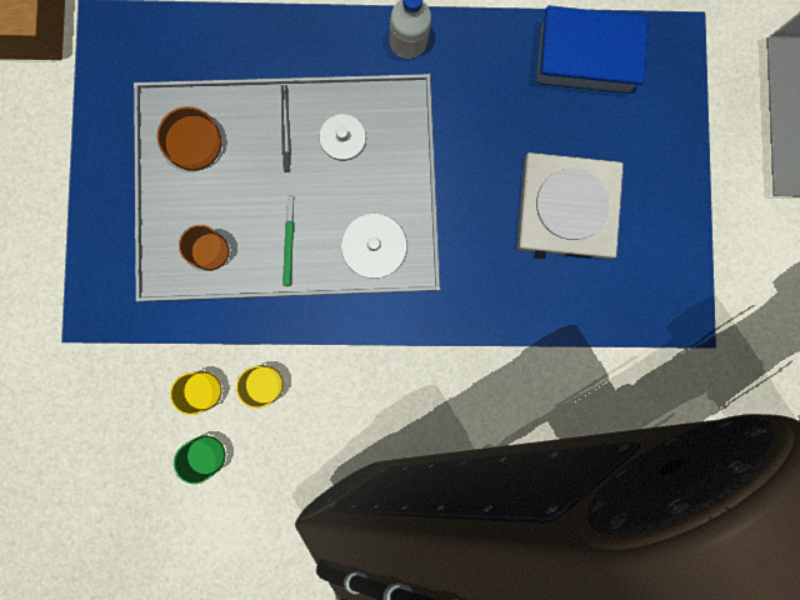

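View pics/a.png

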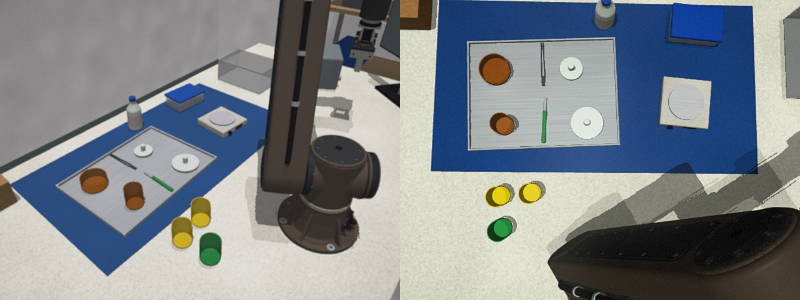

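The top view shows the amber cup at (163,199) in full-resolution pixels, the small cover at (275,110), the wide cover at (298,198) and the warmer plate at about (457,163). Yellow and green look-alikes stand off the tray. I'll fit the model silhouettes in both views.

```bash
cat >> h.py <<'E'
from scipy.spatial.transform import Rotation as Ro
from scipy.optimize import least_squares
def _w(fn):
    def g(*a):
        p=fn(*a)
        if np.ndim(p["rotation"])==1: p=p; p["R"]=Ro.from_euler("xyz",p["rotation"],degrees=True).as_matrix()
        else: p["R"]=np.array(p["rotation"])
        return p
    return g
capture=_w(capture)
def ray(p,u,v):
    d=p["R"]@np.linalg.inv(np.array(p["K"]))@[u,v,1.]
    return np.array(p["origin"]),d/np.linalg.norm(d)
def proj(p,X):
    c=(np.array(p["K"])@(p["R"].T@(np.atleast_2d(X)-p["origin"]).T));return (c[:2]/c[2]).T
t_=np.linspace(0,2*np.pi,90)
def ring(rad,z): return np.c_[rad*np.cos(t_),rad*np.sin(t_),0*t_+z]
MOD={"cup":np.r_[ring(.03,0),ring(.03,.07)],
 "cover":np.r_[ring(.0245,0),ring(.036,.006),ring(.036,.011),ring(.009,.035)],
 "wide_cover":np.r_[ring(.036,0),ring(.05,.006),ring(.05,.011),ring(.009,.035)],
 "dish":np.r_[ring(.045,0),ring(.045,.04)]}
def bb(uv): return np.r_[uv.min(0),uv.max(0)]
def fit(name,obs,x0=(.6,0,0.),zfix=None):
    """obs: list of (picture,bbox)"""
    def f(x):
        X=np.r_[x[:2],zfix if zfix is not None else x[2]]
        return np.concatenate([bb(proj(p,MOD[name]+X))-np.array(b) for p,b in obs])
    n=2 if zfix is not None else 3
    s=least_squares(f,x0[:n],loss="soft_l1",x_scale=.01);return s.x,f(s.x)
E
python3 - <<'E'
from h import *
P={n:capture(n) for n in("side","top")}
want={"cup":((163,199),(214,315)),"cover":((275,110),(230,241)),"wide_cover":((298,198),(298,259)),"dish":((151,112),(148,292))}
for t,(a,b) in want.items():
    obs=[]
    for n,c in(("top",a),("side",b)):
        for d in outline_of(P[n],t):
            q=d["bbox"]
            if abs((q[0]+q[2])/2-c[0])<12 and abs((q[1]+q[3])/2-c[1])<12:
                obs.append((P[n],np.array(q)+[0,0,1,1])); break
    if len(obs)<2: print(t,"missing",len(obs))
    x,res=fit(t,obs);print(t,x.round(4),res.round(1))
# warmer plate: grey round
for n in P:
    p=P[n]
    for d in outline_of(p,"warmer")[:1]:
        f=p["frame"];m=d["region"].astype(np.uint8)
        print(n,d["bbox"],np.median(f[d["region"]],0))
        if n=="top": print("top centre at z=.03",np.argwhere(m).mean(0)[::-1], atz(p,*np.argwhere(m).mean(0)[::-1],.026))
        x0,y0,x1,y1=[int(v) for v in d["bbox"]]
        cv2.imwrite(f"pics/w_{n}.png",cv2.resize(f[y0-5:y1+6,x0-5:x1+6,::-1],None,fx=4,fy=4))
a,b=cv2.imread("pics/w_top.png"),cv2.imread("pics/w_side.png")
h=max(a.shape[0],b.shape[0]);pad=lambda i:cv2.copyMakeBorder(i,0,h-i.shape[0],0,0,0)
cv2.imwrite("pics/w.png",np.hstack([pad(a),pad(b)]))
E
```

```text
cup [ 0.471   0.3079 -0.0014] [-0.2 -0.2 -0.6 -1.5  0.4 -0.9  1.8  2.6]
cover missing 1
cover [0.6152 0.1047 0.1147] [ 0.3 -0.3 -0.3  0.3]
wide_cover missing 1
wide_cover [0.4501 0.0821 0.0289] [-0.8  3.4  0.8 -2.1]
dish [0.637  0.3433 0.0012] [-0.5 -0.7  1.9  2.  -0.5  0.1 -0.1 -0.1]
side [317.1, 173.5, 394.2, 218.2] [185. 182. 184.]
top [414.6, 119.7, 497.3, 206.7] [194. 195. 187.]
top centre at z=.03 [455.1620983  164.72952111] [ 0.54436807 -0.23789816  0.026     ]
```

View pics/w.png

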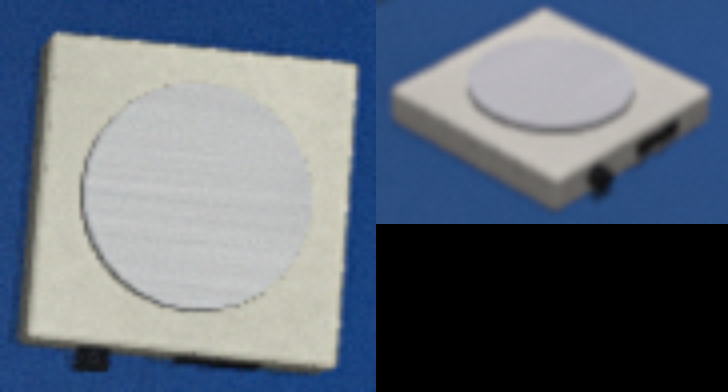

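```bash
python3 -m creep '[[87,0.8,1,0,0,0,0],[87,0.8,1,0,0,0,0],[87,0.8,1,0,0,0,0],[87,0.8,1,0,0,0,0],[87,0.8,1,0,0,0,0],[87,0.8,1,0,0,0,0],[87,0.8,1,0,0,0,0],[87,0.8,1,0,0,0,0]]' 10
python3 - <<'E'
from h import *
P={n:capture(n) for n in("side","top","wrist")}
a,b=ray(P["top"],457.9,162.8),ray(P["side"],355.6,188.4)
x,e=tri([a,b]);print("plate",x.round(4),np.round(e,4))
for t,box in(("cover",[214,232,246,252]),("wide_cover",[278,242,320,277])):
    q=search_frame(P["top"],t)[0]["bbox"]
    for zf in(None,.002): 
        X,res=fit(t,[(P["top"],q),(P["side"],box)],zfix=zf);print(t,X.round(4),res.round(1))
for t in("warmer","cover","wide_cover"): print(t,[(d["bbox"],d["conf"]) for d in search_frame(P["wrist"],t)])
E
```

```text
time_s: 2.62
tcp_pos: [0.3472, -0.4474, 0.2268]
eef_rot: [-180.0, 0.0, -164.0]
contact_force: [0.9, -0.4, 0.4]
gripper_width: 0.087
gripper_force: 0.0
plate [ 0.5463 -0.2423  0.0313] [0.001 0.001]
cover [0.4506 0.2712 0.1851] [-0.9 -8.4  3.5  5.1 -7.  -1.3  1.3  7.1]
cover [0.4724 0.2753] [23.7 -2.1 20.1  3.6 -4.5 68.3 -0.5 75.2]
wide_cover [0.4793 0.0589 0.0076] [ 0.   0.2  1.7  2.8 -3.3  2.2 -1.  -3.1]
wide_cover [0.4804 0.0588] [ 0.2  0.2  1.6  2.5 -3.5  3.9 -1.3 -1.4]
warmer [([366.5, 338.8, 471.5, 431.0], 0.78)]
cover []
wide_cover []
```

```bash
python3 -m creep '[[87,0.6,1,0,0,0,0],[87,0.6,1,0,0,0,0],[87,0.6,1,0,0,0,0],[87,0.6,1,0,0,0,0],[87,0.6,1,0,0,0,0],[87,0.6,1,0,0,0,0],[87,0.6,1,0,0,0,0],[87,0.6,1,0,0,0,0]]' 
python3 -m creep '[[87,0,1,0,0,0,0],[87,0,1,0,0,0,0],[87,0,1,0,0,0,0],[87,0,1,0,0,0,0],[87,0,1,0,0,0,0],[87,0,1,0,0,0,0],[87,0,1,0,0,0,0],[87,0,1,0,0,0,0]]' 
python3 - <<'E'
from h import *
P={n:capture(n) for n in("side","top","wrist")}
for zf in(None,.002):
    X,res=fit("cover",[(P["top"],[255,90,294.5,129.5]),(P["side"],[214,232,246,252])],zfix=zf);print(X.round(4),res.round(1))
for n in P:
  for t in("cover","cup","wide_cover"): print(n,t,[(np.round(d["bbox"]).tolist(),d["conf"]) for d in search_frame(P[n],t)])
E
python3 -m creep '[[87,0,1,0,0,0,0],[87,0,1,0,0,0,0],[87,0,1,0,0,0,0],[87,0,1,0,0,0,0],[87,0,1,0,0,0,0],[87,0,1,0,0,0,0],[87,0,0,0,0,0,0],[87,0,0,0,0,0,0]]' 
python3 - <<'E'
from h import *
p=capture("wrist");save(p,"w1.png");print(p["origin"],p["rotation"])
for t in("cover","cup","wide_cover"): print(t,[(np.round(d["bbox"]).tolist(),d["conf"]) for d in search_frame(p,t)])
E
```

```text
time_s: 3.68
tcp_pos: [0.4666, -0.2484, 0.2266]
eef_rot: [-180.0, 0.0, -164.1]
contact_force: [0.5, -0.1, -0.5]
gripper_width: 0.0867
gripper_force: 0.0
time_s: 4.35
tcp_pos: [0.4663, -0.0485, 0.2266]
eef_rot: [-180.0, 0.0, -164.1]
contact_force: [0.7, 0.5, -0.0]
gripper_width: 0.0871
gripper_force: 0.0
[ 0.6512  0.1079 -0.0028] [ 1.5  2.  -0.9 -0.6  0.3 -1.  -1.1  0.5]
[0.649  0.1091] [ 0.7  2.2 -1.5 -0.2  0.2 -2.1 -1.  -0.5]
side cover [([213.0, 234.0, 244.0, 249.0], 0.57), ([194.0, 291.0, 230.0, 337.0], 0.17)]
side cup [([197.0, 292.0, 231.0, 335.0], 0.81), ([273.0, 345.0, 310.0, 402.0], 0.71), ([318.0, 372.0, 356.0, 427.0], 0.62)]
side wide_cover [([275.0, 244.0, 319.0, 275.0], 0.97)]
top cover [([258.0, 90.0, 292.0, 110.0], 0.65)]
top cup [([136.0, 298.0, 176.0, 331.0], 0.89), ([135.0, 347.0, 176.0, 388.0], 0.59)]
top wide_cover [([293.0, 207.0, 314.0, 224.0], 0.51), ([413.0, 128.0, 497.0, 205.0], 0.41)]
wrist cover [([382.0, 392.0, 445.0, 430.0], 0.58)]
wrist cup [([629.0, 284.0, 640.0, 313.0], 0.79)]
wrist wide_cover [([372.0, 194.0, 476.0, 296.0], 0.75)]
time_s: 5.62
tcp_pos: [0.4664, 0.1021, 0.2264]
eef_rot: [-180.0, -0.0, -163.9]
contact_force: [0.0, -0.6, -1.0]
gripper_width: 0.0869
gripper_force: 0.0
[0.38466055 0.07881182 0.3839526 ] [ 1.61922226e+02 -3.13092019e-02  1.06124852e+02]
cover [([252.0, 337.0, 306.0, 398.0], 0.7)]
cup [([596.0, 0.0, 638.0, 74.0], 0.6), ([492.0, 0.0, 619.0, 51.0], 0.57)]
wide_cover [([218.0, 149.0, 325.0, 258.0], 0.91), ([0.0, 118.0, 32.0, 278.0], 0.44), ([342.0, 340.0, 381.0, 435.0], 0.43), ([251.0, 336.0, 310.0, 398.0], 0.36)]
```

View pics/w1.png

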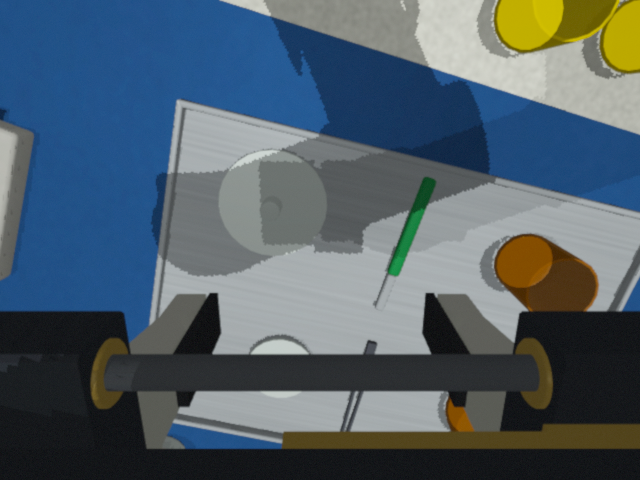

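The small cover is at (280,365), half hidden behind the gripper bar. The wide cover is at (272,202), the pen at (405,240) and the cup at (547,275). I'll move nearer and refine with several views.

```bash
python3 -m creep '[[87,0,1,0,0,0,0],[87,0,1,0,0,0,0],[87,0,1,0,0,0,0],[87,0,1,0,0,0,0],[87,0.3,0,0,0,0,0],[87,0,0,0,0,0,0],[87,0,0,0,0,0,0]]' 
python3 - <<'E'
from h import *
p=capture("wrist");q=capture("side");save(p,"w2.png")
f=p["frame"].astype(int)
m=((f[:,:,0]-f[:,:,2]>60)&(f[:,:,0]-f[:,:,1]>35)).astype(np.uint8)
n,l,st,c=cv2.connectedComponentsWithStats(m)
print([s.tolist() for s in st[1:] if s[4]>200])
print([(np.round(d["bbox"]).tolist(),d["conf"]) for d in search_frame(p,"cup")])
print(proj(p,[[.471,.308,.002],[.471,.308,.072]]))
pts=MOD["cup"]+[.471,.308,.002];print(bb(proj(p,pts)))
f=q["frame"].astype(int)[280:350,185:245];m=((f[:,:,0]-f[:,:,2]>40)).astype(np.uint8)
n,l,st,c=cv2.connectedComponentsWithStats(m);print([(s+[185,280,0,0,0]).tolist() for s in st[1:] if s[4]>100], bb(proj(q,pts)))
E
```

```text
time_s: 6.4
tcp_pos: [0.4739, 0.2004, 0.2263]
eef_rot: [-180.0, -0.0, -164.0]
contact_force: [0.3, -1.4, 0.3]
gripper_width: 0.0869
gripper_force: 0.0
[[405, 200, 86, 85, 2828], [386, 347, 42, 7, 216], [367, 391, 73, 40, 1281]]
[([496.0, 0.0, 601.0, 29.0], 0.69), ([401.0, 1.0, 438.0, 4.0], 0.69), ([402.0, 198.0, 493.0, 287.0], 0.66)]
[[428.99978984 226.49952971]
 [450.69846601 251.03103526]]
[397.79366297 195.86260126 488.42878428 285.33217229]
[[197, 291, 33, 44, 1161]] [196.43504714 289.53626028 231.37667234 336.73325127]
```

View pics/w2.png

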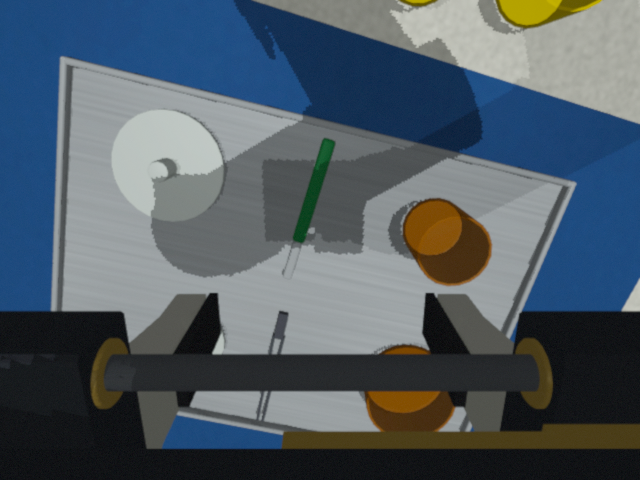

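The cup is fully visible at (403..491, 199..285). I'll fit it jointly with the side and top views.

```bash
python3 - <<'E'
from h import *
w=capture("wrist");s=capture("side");t=capture("top")
ow=(w,[403.5,199,491,285.3]);os_=(s,[197,291,230,335]);ot=(t,[142,181,185,217])
for zf in(None,.002):
  for o in([ow,os_],[ow,os_,ot],[ow]):
    X,res=fit("cup",o,x0=(.47,.31,0.),zfix=zf);print(zf,X.round(4),res.round(1))
E
```

```text
None [0.4714 0.3112 0.0011] [-2.8 -2.1  0.5  0.8 -1.9 -0.4  0.1  2.9]
None [0.4708 0.3107 0.0016] [-2.9 -2.7  0.5  0.3 -1.6 -0.5  0.5  2.7  0.3 -1.5 -1.2 -0.1]
None [ 0.4747  0.3177 -0.0118] [-0.1  0.1  0.1 -0.1]
0.002 [0.4712 0.3108] [-2.9 -2.2  0.6  1.  -1.8 -0.8  0.3  2.5]
0.002 [0.4707 0.3106] [-3.  -2.7  0.6  0.4 -1.5 -0.7  0.5  2.6  0.4 -1.4 -1.2 -0.1]
0.002 [0.4716 0.3115] [-2.4 -1.6  1.2  1.6]
```

```bash
python3 -m creep '[[87,0,1,0,0,0,0],[87,0,1,0,0,0,0],[87,0,1,0,0,0,0],[87,0,1,0,0,0,0],[87,-0.1,0.4,0,0,0,0],[87,0,0,-1,0,0,0],[87,0,0,-1,0,0,0],[87,0,0,-1,0,0,0]]' 
python3 -m creep '[[87,0,0,-1,0,0,0],[87,0,0,0,0,0,0],[87,0,0,0,0,0,0]]' 
python3 - <<'E'
from h import *
w=capture("wrist");save(w,"w3.png")
for X in((.4714,.311,.072),): print(bb(proj(w,ring(.03,0)+X)))
E
```

```text
time_s: 7.37
tcp_pos: [0.4712, 0.3113, 0.1511]
eef_rot: [180.0, 0.1, -164.0]
contact_force: [0.7, 1.0, -0.4]
gripper_width: 0.087
gripper_force: 0.0
time_s: 7.62
tcp_pos: [0.471, 0.3103, 0.1261]
eef_rot: [-179.9, -0.1, -164.0]
contact_force: [0.1, -0.3, 0.3]
gripper_width: 0.0871
gripper_force: 0.0
[267.09901539 215.00436604 376.06432259 316.38614694]
```

View pics/w3.png

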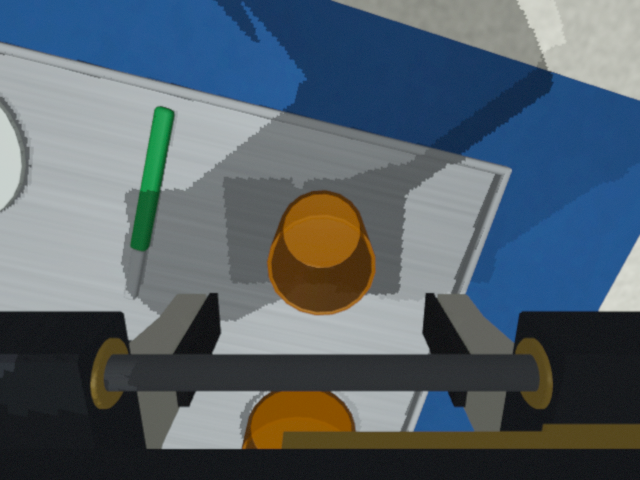

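The rim is at 268..375 columns and 314 at the bottom, within about 2 px of the prediction, so the cup is centred. I'll descend and grip at 8 N.

```bash
python3 -m creep '[[87,0,0,-1,0,0,0],[87,0,0,-1,0,0,0],[87,0,0,-1,0,0,0],[87,0,0,-0.7,0,0,0],[87,0,0,-0.3,0,0,0],[87,0,0,0,0,0,0],[70,0,0,0,0,0,0],[66,0,0,0,0,0,0]]' 8
python3 -m creep '[[62,0,0,0,0,0,0],[60,0,0,0,0,0,0],[58,0,0,0,0,0,0],[56,0,0,0,0,0,0],[56,0,0,0,0,0,0],[56,0,0,0,0,0,0]]' 8
```

```text
time_s: 8.33
tcp_pos: [0.4724, 0.3123, 0.0285]
eef_rot: [179.9, 0.1, -163.9]
contact_force: [-0.2, -0.4, 0.9]
gripper_width: 0.0786
gripper_force: 0.0
time_s: 8.83
tcp_pos: [0.4717, 0.3115, 0.0274]
eef_rot: [180.0, 0.1, -164.0]
contact_force: [-1.8, -2.0, 6.8]
gripper_width: 0.0604
gripper_force: 8.0
```

```bash
python3 -m creep '[[50,0,0,0.1,0,0,0],[50,0,0,0.2,0,0,0],[50,0,0,0.4,0,0,0],[50,0,0,0.6,0,0,0],[50,0,0,0.8,0,0,0],[50,0,0,0.8,0,0,0],[50,0,0,0.6,0,0,0],[50,0,0,0.3,0,0,0]]' 8
```

```text
time_s: 9.5
tcp_pos: [0.4722, 0.3121, 0.1245]
eef_rot: [179.9, 0.2, -164.0]
contact_force: [0.2, 0.5, -1.1]
gripper_width: 0.0608
gripper_force: 8.0
```

```bash
python3 -m creep '[[50,0,-0.3,0.2,0,0,0],[50,0.1,-0.6,0.2,0,0,0],[50,0.1,-0.9,0,0,0,0],[50,0.1,-0.9,0,0,0,0],[50,0.1,-0.9,0,0,0,0],[50,0.2,-0.9,0,0,0,0],[50,0.2,-0.9,0,0,0,0],[50,0.2,-0.9,0,0,0,0]]' 8
python3 -m creep '[[50,0.2,-0.9,0,0,0,0],[50,0.2,-0.9,0,0,0,0],[50,0.2,-0.9,0,0,0,0],[50,0.2,-0.9,0,0,0,0],[50,0.2,-0.9,0,0,0,0],[50,0.1,-0.9,0,0,0,0],[50,0.1,-0.9,0,0,0,0],[50,0.1,-0.9,0,0,0,0]]'
python3 -m creep '[[50,0.1,-0.9,0,0,0,0],[50,0.2,-0.9,0,0,0,0],[50,0.2,-0.9,0,0,0,0],[50,0.2,-0.9,0,0,0,0],[50,0.1,-0.8,0,0,0,0],[50,0,-0.6,0,0,0,0],[50,0,-0.3,0,0,0,0],[50,0,0,0,0,0,0]]'
python3 - <<'E'
from h import *
w=capture("wrist");save(w,"w4.png")
pl=MOD["cup"]*0; 
print(bb(proj(w,ring(.055,.032)+[.5463,-.2423,0])))
s=capture("side");save(s,"s4.png",(260,120,420,240),4)
E
```

```text
time_s: 10.17
tcp_pos: [0.4956, 0.1513, 0.1309]
eef_rot: [-180.0, -0.1, -164.0]
contact_force: [0.3, -0.5, -1.4]
gripper_width: 0.0608
gripper_force: 8.0
time_s: 10.83
tcp_pos: [0.5276, -0.0284, 0.1308]
eef_rot: [180.0, -0.1, -164.0]
contact_force: [0.9, 0.3, -1.5]
gripper_width: 0.0605
gripper_force: 8.0
time_s: 11.5
tcp_pos: [0.5476, -0.1605, 0.1307]
eef_rot: [180.0, -0.1, -164.1]
contact_force: [0.2, 0.1, -0.4]
gripper_width: 0.0605
gripper_force: 8.0
[109.51439293 115.83150331 283.70057153 285.38577168]
```

View pics/w4.png

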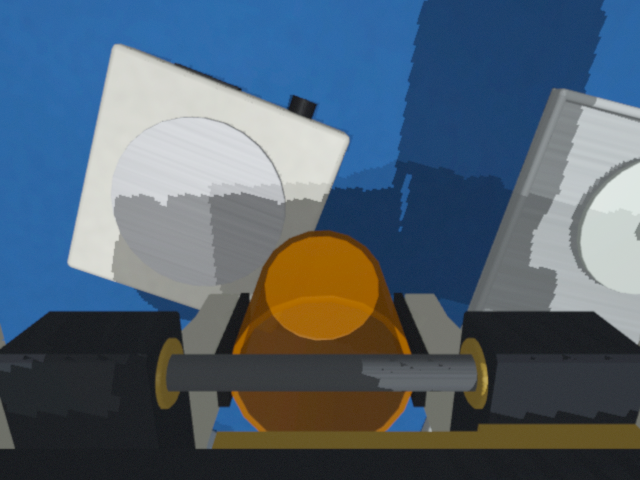

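The plate spans columns 111..285, matching the prediction, and the cup hangs upright in the fingers. I'll move over and lower.

```bash
python3 -m creep '[[50,0,-0.5,0,0,0,0],[50,0,-0.9,0,0,0,0],[50,0,-0.9,0,0,0,0],[50,0,-0.6,0,0,0,0],[50,0,-0.35,0,0,0,0],[50,0,0,0,0,0,0],[50,0,0,-0.4,0,0,0],[50,0,0,-0.6,0,0,0]]' 8
python3 -m creep '[[50,0,0,-0.6,0,0,0],[50,0,0,-0.6,0,0,0],[50,0,0,-0.3,0,0,0],[50,0,0,-0.1,0,0,0],[50,0,0,-0.05,0,0,0],[50,0,0,-0.05,0,0,0],[50,0,0,0,0,0,0],[50,0,0,0,0,0,0]]'
```

```text
time_s: 12.27
tcp_pos: [0.5499, -0.2395, 0.1072]
eef_rot: [-179.9, 0.2, -163.9]
contact_force: [0.6, 0.4, -2.0]
gripper_width: 0.0609
gripper_force: 8.0
time_s: 12.93
tcp_pos: [0.5494, -0.24, 0.0648]
eef_rot: [-180.0, 0.1, -164.0]
contact_force: [0.3, -0.0, -1.1]
gripper_width: 0.0607
gripper_force: 8.0
```

```bash
python3 -m creep '[[50,-0.1,-0.1,0,0,0,0],[50,0,0,-0.08,0,0,0],[50,0,0,-0.06,0,0,0],[50,0,0,-0.04,0,0,0],[50,0,0,-0.03,0,0,0],[50,0,0,0,0,0,0]]' 8
python3 -m creep '[[50,0,0,-0.03,0,0,0],[50,0,0,0,0,0,0]]' 8
```

```text
time_s: 13.43
tcp_pos: [0.5462, -0.2425, 0.0585]
eef_rot: [180.0, -0.0, -164.0]
contact_force: [-0.4, 0.7, -1.0]
gripper_width: 0.0606
gripper_force: 8.0
time_s: 13.6
tcp_pos: [0.5463, -0.2425, 0.0579]
eef_rot: [180.0, -0.0, -164.0]
contact_force: [0.3, -0.1, -1.8]
gripper_width: 0.0608
gripper_force: 8.0
```

```bash
python3 -m creep '[[50,0,0,-0.03,0,0,0],[50,0,0,0,0,0,0],[50,0,0,0,0,0,0]]' 8
python3 -m creep '[[50,0,0,-0.03,0,0,0],[50,0,0,0,0,0,0],[50,0,0,0,0,0,0]]' 8
```

```text
time_s: 13.85
tcp_pos: [0.5465, -0.2425, 0.0575]
eef_rot: [-180.0, 0.0, -164.0]
contact_force: [-0.7, 0.1, 1.0]
gripper_width: 0.0603
gripper_force: 8.0
time_s: 14.1
tcp_pos: [0.5465, -0.2425, 0.0574]
eef_rot: [-180.0, 0.0, -164.0]
contact_force: [-2.5, 1.6, 6.8]
gripper_width: 0.0609
gripper_force: 8.0
```

Contact shows as +6.8 N. I'll release slowly and rise.

```bash
python3 -m creep '[[62,0,0,0.02,0,0,0],[64,0,0,0,0,0,0],[68,0,0,0,0,0,0],[74,0,0,0,0,0,0],[80,0,0,0,0,0,0],[86,0,0,0,0,0,0],[87,0,0,0,0,0,0],[87,0,0,0,0,0,0]]' 8
python3 -m creep '[[87,0,0,0.4,0,0,0],[87,0,0,0.8,0,0,0],[87,0,0,0.8,0,0,0],[87,0,0,0.8,0,0,0],[87,0,0,0.8,0,0,0],[87,0,0,0.4,0,0,0],[87,0,0,0,0,0,0]]'
python3 - <<'E'
from h import *
w=capture("wrist");s=capture("side");t=capture("top")
a=w["frame"][:,:,::-1];cv2.imwrite("pics/w5.png",np.hstack([cv2.resize(a,(400,300)),cv2.resize(s["frame"][120:240,280:440,::-1],(400,300))]))
for p in(w,s):
    f=p["frame"].astype(int);m=((f[:,:,0]-f[:,:,2]>50)&(f[:,:,0]-f[:,:,1]>30)).astype(np.uint8)
    n,l,st,c=cv2.connectedComponentsWithStats(m);print([x.tolist() for x in st[1:] if x[4]>150],bb(proj(p,MOD["cup"]+[.5463,-.2423,.032])))
E
```

```text
time_s: 14.77
tcp_pos: [0.5464, -0.2425, 0.057]
eef_rot: [180.0, -0.0, -164.0]
contact_force: [0.3, 0.2, 0.8]
gripper_width: 0.0866
gripper_force: 0.0
time_s: 15.35
tcp_pos: [0.5479, -0.2429, 0.1603]
eef_rot: [-179.9, 0.3, -163.9]
contact_force: [0.8, 0.4, 0.3]
gripper_width: 0.0868
gripper_force: 0.0
[[270, 186, 107, 122, 9867]] [268.70331719 184.19389685 376.09513841 309.02476544]
[[346, 163, 22, 30, 502], [127, 269, 45, 40, 1247], [308, 341, 27, 21, 296], [278, 372, 29, 24, 405]] [343.78426077 158.89571229 368.14227151 194.34187856]
```

View pics/w5.png

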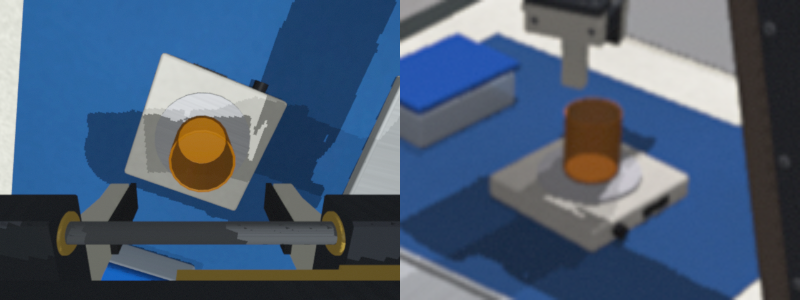

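The cup stands upright on the plate, where predicted to within about 1 mm. Next is the cover.

```bash
python3 -m creep '[[60,0.2,0.5,0,0,0,0],[50,0.3,1,0,0,0,0],[50,0.3,1,0,0,0,0],[50,0.3,1,0,0,0,0],[50,0.3,1,0,0,0,0],[50,0.3,1,0,0,0,0],[50,0.3,1,0,0,0,0],[50,0.3,1,0,0,0,0]]' 8
python3 -m creep '[[50,0.3,1,0,0,0,0],[50,0.3,1,0,0,0,0],[50,0.3,1,0,0,0,0],[50,0.3,1,0,0,0,0],[50,0.3,1,0,0,0,0],[50,0.2,1,0,0,0,0],[50,0,0.5,0,0,0,0],[50,0,0,0,0,0,0]]' 8
python3 -m creep '[[50,0,0,-0.5,0,0,0],[50,0,0,-1,0,0,0],[50,0,0,-0.5,0,0,0],[50,0,0,0,0,0,0],[50,0,0,0,0,0,0]]' 8
python3 - <<'E'
from h import *
w=capture("wrist");save(w,"w6.png")
print([(np.round(d["bbox"]).tolist(),d["conf"]) for d in search_frame(w,"cover")],bb(proj(w,ring(.036,.013)+[.65,.1085,0])),bb(proj(w,ring(.009,.037)+[.65,.1085,0])))
E
```

```text
time_s: 16.17
tcp_pos: [0.6035, -0.0532, 0.1557]
eef_rot: [180.0, -0.1, -164.0]
contact_force: [0.1, -0.5, 0.1]
gripper_width: 0.0499
gripper_force: 0.0
time_s: 16.83
tcp_pos: [0.6459, 0.1103, 0.1554]
eef_rot: [-180.0, -0.1, -163.8]
contact_force: [0.2, 0.1, -0.2]
gripper_width: 0.05
gripper_force: 0.0
time_s: 17.25
tcp_pos: [0.6456, 0.1067, 0.1062]
eef_rot: [-180.0, -0.1, -164.0]
contact_force: [0.6, -0.3, 0.9]
gripper_width: 0.0501
gripper_force: 0.0
[([267.0, 201.0, 380.0, 304.0], 0.69)] [265.41801354 196.10917693 377.28589651 301.60779479] [306.0952804  250.3158007  336.65067043 278.8073795 ]
```

View pics/w6.png

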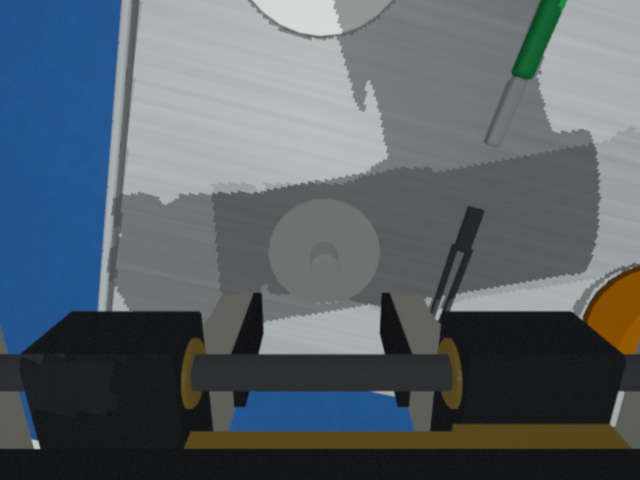

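The disc shows at (269..380, 198..304) and the knob top near (324,265). I'll refine the fit.

```bash
python3 - <<'E'
from h import *
w=capture("wrist");s=capture("side");print(r.get_state()["tcp_pos"])
MOD["disc"]=np.r_[ring(.036,.006),ring(.036,.011)]
b=[269.3,198.3,380,304]
for zf in(.002,None): print(fit("disc",[(w,b)],x0=(.65,.108,0.),zfix=zf)[0].round(4))
x,_=fit("disc",[(w,b)],x0=(.65,.108,0.),zfix=.002)
print("knob pred",proj(w,[[*x,.037]]))
g=w["frame"][235:295,300:350].mean(2);e=cv2.Canny(w["frame"][235:295,300:350].copy(),15,40);ys,xs=np.nonzero(e);print(xs.min()+300,xs.max()+300,ys.min()+235)
E
```

```text
[0.64700601 0.10749646 0.10829741]
[0.6537 0.1121]
[0.6538 0.1121 0.0018]
knob pred [[324.98517738 268.13985718]]
308 349 238
```

```bash
python3 -m creep '[[50,0.25,0.2,0,0,0,0],[50,0,0,-0.5,0,0,0],[50,0,0,-0.8,0,0,0],[50,0,0,-0.6,0,0,0],[50,0,0,0,0,0,0],[50,0,0,0,0,0,0]]' 8
python3 - <<'E'
from h import *
w=capture("wrist");print(r.get_state()["tcp_pos"])
MOD["disc"]=np.r_[ring(.036,.006),ring(.036,.011)]
for d in outline_of(w,"cover")[:2]:
    b=np.array(d["bbox"]);print(b,d["conf"],fit("disc",[(w,b)],x0=(.65,.108,0.),zfix=.002))
print(bb(proj(w,MOD["disc"]+[.6537,.1121,.002])),proj(w,[.6537,.1121,.037]))
save(w,"w7.png",(200,150,460,430),2)
E
```

```text
time_s: 17.95
tcp_pos: [0.6523, 0.1124, 0.0586]
eef_rot: [-180.0, -0.1, -164.0]
contact_force: [-0.3, 0.0, 0.2]
gripper_width: 0.0499
gripper_force: 0.0
[0.65301359 0.11263418 0.05973433]
[248.6 203.3 384.8 330.7] 0.78 (array([0.65208442, 0.11029004]), array([ 0.16659079, -0.42325263, -0.1665385 ,  0.5006324 ]))
[251.4130455  206.76199227 386.88771184 334.43998791] [[318.93421238 294.59135243]]
```

View pics/w7.png

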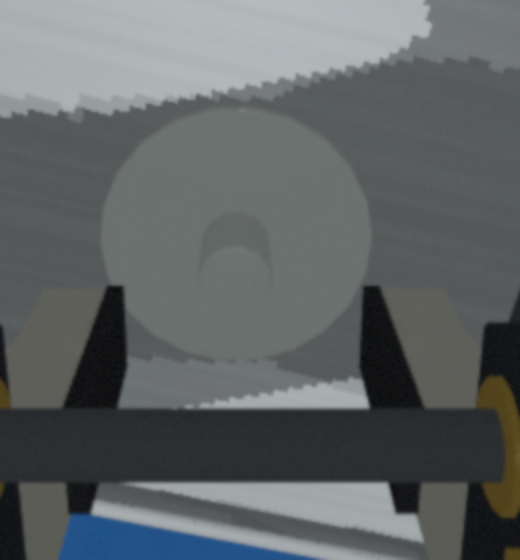

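The knob top is at full-frame (318,287), centred between the fingers. I'll descend and grip it.

```bash
python3 -m creep '[[50,-0.05,-0.04,-0.5,0,0,0],[50,0,0,-0.6,0,0,0],[50,0,0,-0.4,0,0,0],[50,0,0,-0.15,0,0,0],[50,0,0,0,0,0,0],[40,0,0,0,0,0,0],[30,0,0,0,0,0,0],[24,0,0,0,0,0,0]]' 12
python3 -m creep '[[20,0,0,0,0,0,0],[18,0,0,0,0,0,0],[16,0,0,0,0,0,0],[14,0,0,0,0,0,0],[10,0,0,0,0,0,0],[10,0,0,0,0,0,0],[10,0,0,0,0,0,0]]' 12
```

```text
time_s: 18.72
tcp_pos: [0.6519, 0.1117, 0.0192]
eef_rot: [180.0, 0.1, -164.0]
contact_force: [0.5, -0.3, 0.1]
gripper_width: 0.035
gripper_force: 0.0
time_s: 19.3
tcp_pos: [0.6515, 0.1115, 0.0186]
eef_rot: [-180.0, 0.0, -164.0]
contact_force: [-0.9, -0.4, 4.1]
gripper_width: 0.0177
gripper_force: 12.0
```

```bash
python3 -m creep '[[10,0,0,0.1,0,0,0],[10,0,0,0.3,0,0,0],[10,0,0,0.6,0,0,0],[10,0,0,0.9,0,0,0],[10,0,0,0.9,0,0,0],[10,0,0,0.9,0,0,0],[10,0,0,0.9,0,0,0],[10,-0.1,-0.3,0.8,0,0,0]]' 12
python3 -m creep '[[10,-0.2,-0.7,0.5,0,0,0],[10,-0.3,-0.9,0,0,0,0],[10,-0.3,-0.9,0,0,0,0],[10,-0.3,-0.9,0,0,0,0],[10,-0.3,-0.9,0,0,0,0],[10,-0.3,-0.9,0,0,0,0],[10,-0.3,-0.9,0,0,0,0],[10,-0.3,-0.9,0,0,0,0]]'
python3 -m creep '[[10,-0.3,-0.9,0,0,0,0],[10,-0.3,-0.9,0,0,0,0],[10,-0.3,-0.9,0,0,0,0],[10,-0.3,-0.9,0,0,0,0],[10,-0.3,-0.9,0,0,0,0],[10,-0.2,-0.7,0,0,0,0],[10,0,0,0,0,0,0],[10,0,0,0,0,0,0]]'
```

```text
time_s: 19.97
tcp_pos: [0.6493, 0.1048, 0.1553]
eef_rot: [180.0, 0.1, -163.9]
contact_force: [1.3, -0.3, -0.3]
gripper_width: 0.0174
gripper_force: 12.0
time_s: 20.63
tcp_pos: [0.5902, -0.0726, 0.1659]
eef_rot: [180.0, -0.0, -164.0]
contact_force: [1.3, 0.1, 0.1]
gripper_width: 0.0181
gripper_force: 12.0
time_s: 21.3
tcp_pos: [0.5479, -0.2021, 0.1658]
eef_rot: [180.0, -0.0, -164.1]
contact_force: [-0.5, 0.3, -0.2]
gripper_width: 0.0176
gripper_force: 12.0
```

```bash
python3 - <<'E'
from h import *
MOD["disc"]=np.r_[ring(.036,.006),ring(.036,.011)]
w=capture("wrist");s=capture("side")
print("tcp",np.mean([r.get_state()["tcp_pos"]],0))
for n,p in(("w",w),("s",s)):
    for t in("cover","cup"):
        print(n,t,[(np.round(d["bbox"],1).tolist(),round(d["conf"],2)) for d in outline_of(p,t)[:3]])
    print("pred disc",bb(proj(p,MOD["disc"]+[.5465,-.202,.149])).round(1),"cup",bb(proj(p,MOD["cup"]+[.5465,-.2420,.032])).round(1),"rim",bb(proj(p,ring(.03,.102)+[.5465,-.2420,0])).round(1))
    f=p["frame"].astype(int);m=((f[:,:,0]-f[:,:,2]>50)&(f[:,:,0]-f[:,:,1]>30)).astype(np.uint8)
    _,l,st,c=cv2.connectedComponentsWithStats(m);print("amber",[x.tolist() for x in st[1:] if x[4]>150])
E
```

```text
tcp [ 0.54863452 -0.20093744  0.16586443]
w cover [([242.5, 227.7, 401.5, 353.3], 0.82), ([496.7, 104.4, 638.1, 451.6], 0.34)]
w cup [([199.6, 170.6, 311.7, 284.4], 0.59)]
pred disc [239.2 222.7 403.6 374.5] cup [199.6 168.2 309.5 288.5] rim [199.6 187.2 306.2 288.5]
amber [[200, 169, 109, 115, 7674]]
s cover [([331.1, 147.9, 362.3, 158.8], 0.63)]
s cup [([345.7, 157.8, 371.4, 192.8], 0.72), ([306.2, 315.4, 337.6, 365.9], 0.71), ([273.4, 345.1, 310.7, 405.2], 0.64)]
pred disc [332.3 143.2 361.9 159.2] cup [343.7 158.9 368.  194.4] rim [344.4 158.9 368.  170.7]
amber [[346, 161, 21, 32, 504], [127, 269, 45, 40, 1241], [308, 341, 27, 21, 293], [278, 373, 29, 23, 383]]
```

```bash
python3 - <<'E'
from h import *
w=capture("wrist");print(r.get_state()["tcp_pos"])
f=w["frame"].astype(int);am=((f[:,:,0]-f[:,:,2]>50)&(f[:,:,0]-f[:,:,1]>30))
obs=[]
for c in range(250,306,3):
    rows=np.nonzero(am[:285,c])[0]
    if len(rows): obs.append((c,rows.max()+1))
obs=np.array(obs);print(obs.tolist())
def f2(x):
    uv=np.r_[proj(w,ring(.036,.160-.0)+[x[0],x[1],0]),proj(w,ring(.036,.155)+[x[0],x[1],0])].astype(np.float32)
    h=cv2.convexHull(uv);return [cv2.pointPolygonTest(h,(float(a),float(b)),True) for a,b in obs]
sol=least_squares(f2,[.547,-.202],x_scale=.01,diff_step=1e-3,loss="soft_l1")
print(sol.x,np.round(sol.fun,1) )
d=[x for x in outline_of(w,"cover") if x["conf"]>.5][0]
print(d["bbox"])
# white edge left/right at widest rows
for row in(285,295,305): print(row,[f[row,c].tolist() for c in(230,236,240,244,250,392,398,402,406,412)])
E
```

```text
[ 0.54907753 -0.20032527  0.16580529]
[[250, 263], [253, 259], [256, 255], [259, 252], [262, 248], [265, 246], [268, 244], [271, 243], [274, 241], [277, 239], [280, 237], [283, 235], [286, 234], [289, 233], [292, 232], [295, 231], [298, 229], [301, 229], [304, 227]]
[ 0.54985668 -0.2005658 ] [-0.3 -0.1 -0.2 -0.  -0.8 -0.4 -0.1  0.9  0.9  0.7  0.4 -0.1  0.2  0.3
  0.4  0.3 -0.8 -0.2 -1.6]
[240.0, 229.9, 404.1, 355.5]
285 [[154, 155, 149], [153, 155, 148], [153, 154, 149], [129, 136, 133], [131, 137, 134], [172, 180, 176], [208, 216, 212], [82, 102, 125], [31, 66, 111], [29, 66, 109]]
295 [[27, 63, 107], [34, 68, 111], [87, 101, 119], [131, 138, 134], [131, 137, 134], [136, 143, 140], [208, 215, 212], [182, 191, 189], [27, 66, 108], [30, 66, 110]]
305 [[48, 102, 164], [43, 93, 151], [112, 124, 131], [129, 137, 134], [130, 138, 135], [128, 137, 134], [205, 213, 210], [204, 213, 209], [29, 64, 110], [29, 67, 110]]
```

```bash
python3 -m creep '[[10,-0.05,-0.4,0,0,0,0],[10,-0.05,-0.6,0,0,0,0],[10,-0.02,-0.46,0,0,0,0],[10,0,-0.2,0,0,0,0],[10,0,0,-0.5,0,0,0],[10,0,0,-0.5,0,0,0],[10,0,0,-0.2,0,0,0],[10,0,0,0,0,0,0]]' 12
cat > chk.py <<'E'
from h import *
w=capture("wrist");s=capture("side");T=np.mean([r.get_state()["tcp_pos"]],0);print("tcp",T)
z=T[2]-.0166
p=w;f=p["frame"].astype(int);m=((f[:,:,0]-f[:,:,2]>50)&(f[:,:,0]-f[:,:,1]>30)).astype(np.uint8)
_,l,st,c=cv2.connectedComponentsWithStats(m);print("amber w",[x.tolist() for x in st[1:] if x[4]>80],"pred",bb(proj(w,MOD["cup"]+[.5468,-.242,.032])).round(1))
d=outline_of(w,"cover");print([(np.round(x["bbox"],1).tolist(),round(x["conf"],2)) for x in d[:2]],bb(proj(w,MOD["cover"][90:270]+[.5468,-.242,z])).round(1))
for row in range(250,300,10):
    g=np.abs(np.diff(f[row].sum(1)));print(row,[(i,int(g[i])) for i in np.nonzero(g>60)[0] if 200<i<440])
for t in("cover","cup"): print("s",t,[(np.round(x["bbox"],1).tolist(),round(x["conf"],2)) for x in outline_of(s,t) if x["bbox"][1]<200])
print(bb(proj(s,MOD["cover"][90:270]+[.5468,-.242,z])).round(1),bb(proj(s,MOD["cup"]+[.5468,-.242,.032])).round(1))
E
python3 chk.py
```

```text
time_s: 22.37
tcp_pos: [0.5449, -0.2425, 0.1344]
eef_rot: [179.9, -0.1, -164.0]
contact_force: [0.6, 0.3, -0.3]
gripper_width: 0.0178
gripper_force: 12.0
tcp [ 0.5460333  -0.24265382  0.13605826]
amber w [[274, 198, 93, 42, 2071]] pred [260.4 198.  380.  338.8]
[([240.2, 224.8, 402.8, 355.2], 0.58)] [237.6 231.4 402.8 383.2]
250 [(np.int64(410), 104), (np.int64(422), 76), (np.int64(423), 116), (np.int64(432), 77), (np.int64(433), 83)]
260 [(np.int64(409), 102), (np.int64(415), 79), (np.int64(416), 111), (np.int64(427), 75), (np.int64(428), 84)]
270 [(np.int64(408), 69), (np.int64(409), 83), (np.int64(412), 103), (np.int64(422), 71), (np.int64(423), 86)]
280 [(np.int64(392), 108), (np.int64(393), 94), (np.int64(398), 98), (np.int64(399), 108), (np.int64(417), 71), (np.int64(418), 88)]
290 [(np.int64(393), 105), (np.int64(394), 95), (np.int64(401), 102), (np.int64(402), 120), (np.int64(412), 70), (np.int64(413), 84)]
s cover [([344.8, 153.2, 371.8, 164.9], 0.77)]
s cup [([346.3, 161.4, 368.4, 190.8], 0.69)]
[342.1 147.9 370.9 163.6] [343.6 158.9 367.9 194.3]
```

```bash
python3 - <<'E'
from h import *
w=capture("wrist");T=r.get_state()["tcp_pos"];print(T)
f=w["frame"].astype(int);am=((f[:,:,0]-f[:,:,2]>50)&(f[:,:,0]-f[:,:,1]>30))
hull=lambda P:cv2.convexHull(proj(w,P).astype(np.float32))
lo=np.array([(c,np.nonzero(am[:285,c])[0].max()+1) for c in range(285,357,3)],float)
hi=np.array([(c,np.nonzero(am[:285,c])[0].min()) for c in range(285,357,3)],float)
def go(obs,mk,x0):
    g=lambda x:[cv2.pointPolygonTest(hull(mk(x)),(a,b),True) for a,b in obs]
    s=least_squares(g,x0,x_scale=.01,diff_step=1e-3);return s.x.round(4),np.abs(s.fun).max().round(1)
z=T[2]-.0166
print("disc",go(lo,lambda x:np.r_[ring(.036,z+.006),ring(.036,z+.011)]+[x[0],x[1],0],[.547,-.242]))
print("cup",go(hi,lambda x:MOD["cup"]+[x[0],x[1],.032],[.547,-.242]))
E
```

```text
[ 0.54635177 -0.24248842  0.13656836]
disc (array([ 0.5467, -0.2422]), np.float64(0.7))
cup (array([ 0.5471, -0.2416]), np.float64(0.9))
```

Offset is under 1 mm, so I'll lower gently.

```bash
python3 -m creep '[[10,0,0.02,-0.2,0,0,0],[10,0,0,-0.2,0,0,0],[10,0,0,-0.2,0,0,0],[10,0,0,0,0,0,0],[10,0,0,0,0,0,0]]' 12
python3 -m creep '[[10,0,0,-0.05,0,0,0],[10,0,0,-0.05,0,0,0],[10,0,0,-0.05,0,0,0],[10,0,0,0,0,0,0],[10,0,0,0,0,0,0]]' 12
```

```text
time_s: 23.08
tcp_pos: [0.5455, -0.2419, 0.1202]
eef_rot: [180.0, -0.1, -164.0]
contact_force: [-0.0, -0.2, -0.2]
gripper_width: 0.0175
gripper_force: 12.0
time_s: 23.5
tcp_pos: [0.5458, -0.242, 0.117]
eef_rot: [180.0, -0.0, -164.0]
contact_force: [-0.4, 0.1, -1.1]
gripper_width: 0.0174
gripper_force: 12.0
```

```bash
python3 -m creep '[[10,0,0,-0.05,0,0,0],[10,0,0,-0.05,0,0,0],[10,0,0,0,0,0,0],[10,0,0,0,0,0,0]]' 12
python3 -m creep '[[10,0,0,-0.03,0,0,0],[10,0,0,0,0,0,0],[10,0,0,0,0,0,0]]' 12
```

```text
time_s: 23.83
tcp_pos: [0.5458, -0.242, 0.1145]
eef_rot: [180.0, -0.0, -164.0]
contact_force: [-0.1, 0.5, -1.3]
gripper_width: 0.0178
gripper_force: 12.0
time_s: 24.08
tcp_pos: [0.5458, -0.242, 0.1138]
eef_rot: [180.0, -0.0, -164.0]
contact_force: [0.6, 0.1, -0.0]
gripper_width: 0.0179
gripper_force: 12.0
```

```bash
python3 -m creep '[[10,0,0,-0.03,0,0,0],[10,0,0,0,0,0,0],[10,0,0,0,0,0,0]]' 12
python3 -m creep '[[10,0,0,-0.02,0,0,0],[10,0,0,0,0,0,0],[10,0,0,0,0,0,0]]' 12
```

```text
time_s: 24.33
tcp_pos: [0.5459, -0.242, 0.113]
eef_rot: [180.0, -0.0, -164.0]
contact_force: [1.0, 1.2, -0.2]
gripper_width: 0.0176
gripper_force: 12.0
time_s: 24.58
tcp_pos: [0.546, -0.242, 0.1126]
eef_rot: [-180.0, 0.0, -164.0]
contact_force: [-0.4, -0.3, 0.1]
gripper_width: 0.0175
gripper_force: 12.0
```

```bash
python3 -m creep '[[10,0,0,-0.02,0,0,0],[10,0,0,0,0,0,0],[10,0,0,0,0,0,0]]' 12
python3 -m creep '[[10,0,0,-0.02,0,0,0],[10,0,0,0,0,0,0],[10,0,0,0,0,0,0]]' 12
```

```text
time_s: 24.83
tcp_pos: [0.5461, -0.2421, 0.1126]
eef_rot: [-180.0, 0.0, -164.0]
contact_force: [-2.4, 1.5, 5.9]
gripper_width: 0.0174
gripper_force: 12.0
time_s: 25.08
tcp_pos: [0.5462, -0.2421, 0.1126]
eef_rot: [-180.0, 0.0, -163.9]
contact_force: [-1.6, 2.2, 9.6]
gripper_width: 0.0173
gripper_force: 12.0
```

It seated at the expected height. I'll release and rise.

```bash
python3 -m creep '[[10,0,0,0.03,0,0,0],[18,0,0,0,0,0,0],[20,0,0,0,0,0,0],[24,0,0,0,0,0,0],[32,0,0,0,0,0,0],[42,0,0,0,0,0,0],[50,0,0,0,0,0,0],[50,0,0,0,0,0,0]]' 5
python3 -m creep '[[50,0,0,0.3,0,0,0],[50,0,0,0.7,0,0,0],[50,0,0,0.9,0,0,0],[50,0,0,0.9,0,0,0],[50,0,0,0.9,0,0,0],[50,0,0,0.4,0,0,0],[50,0,0,0,0,0,0],[50,0,0,0,0,0,0]]'
python3 - <<'E'
from h import *
w=capture("wrist");s=capture("side")
for n,p in(("w",w),("s",s)):
    for t in("cover","cup"):
        print(n,t,[(np.round(d["bbox"],1).tolist(),round(d["conf"],2)) for d in outline_of(p,t)[:2]])
    print("pred cover",bb(proj(p,MOD["cover"]+[.5465,-.242,.096])).round(1),"cup",bb(proj(p,MOD["cup"]+[.5465,-.242,.032])).round(1))
E
```

```text
time_s: 25.75
tcp_pos: [0.5458, -0.242, 0.1122]
eef_rot: [180.0, -0.0, -164.0]
contact_force: [-0.5, -0.2, -0.8]
gripper_width: 0.0451
gripper_force: 0.0
time_s: 26.42
tcp_pos: [0.546, -0.2419, 0.2152]
eef_rot: [-180.0, 0.1, -164.0]
contact_force: [0.4, 0.3, -0.0]
gripper_width: 0.05
gripper_force: 0.0
w cover [([269.4, 186.0, 375.1, 282.1], 0.92)]
w cup [([290.3, 175.8, 351.0, 190.8], 0.91), ([506.4, 119.8, 640.0, 427.9], 0.18)]
pred cover [266.7 182.8 373.4 285.8] cup [276.4 174.6 363.8 275.2]
s cover [([342.6, 154.8, 372.0, 171.3], 0.59)]
s cup [([343.9, 171.0, 368.6, 195.2], 0.92), ([305.4, 315.3, 334.4, 363.4], 0.78)]
pred cover [342.  152.8 370.5 171.9] cup [343.7 158.9 368.  194.4]
```

```bash
python3 -c "
from plant import close_job
print(close_job())"
```

```text
the job is handed in; nothing more can be done
None
```

The job is handed in at about 26 s: the amber cup stands in the middle of the warmer's plate with the smaller cover on it. The cover seated at the expected height, and the final side and wrist images matched that pose to within a few pixels. The hand-in returned no verdict.

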